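Refit the four burner caps on a cleaned gas stove

TASK

The gas stove has been cleaned: put each of the four black burner caps from the counter back on the bare burner that matches it in size and shape, right way up, centred and lying flat on the brass crown, with the oblong cap lined up with the oblong burner. Leave the ramekin and the spice jar standing where they are.

Things in the scene. Friction and masses are not known exactly. Their poses are not given: they have to be found in the camera images.
- small_cap: the small round burner cap: a loose black enamelled disc, 38 mm in diameter and 16 mm thick, lying right way up on the counter (z = 0). Its side is vertical for the lower 12 mm, then bevelled to a faintly raised top. Origin: centre of its flat underside; z up out of its top.
- small_burner: the small round burner, bare, fixed on the glass top of the gas stove: a brass crown 30 mm in diameter with a flat top and a small dark gas hole in the middle, on an aluminium base disc 56 mm in diameter and 3 mm thick. Origin: centre of the base underside, on the stove glass 50 mm above the counter; z up. The flat crown top, where the cap rests, is 20 mm above the origin.
- medium_cap: the medium round burner cap: a loose black enamelled disc, 52 mm in diameter and 16 mm thick, lying right way up on the counter (z = 0). Its side is vertical for the lower 12 mm, then bevelled to a faintly raised top. Origin: centre of its flat underside; z up out of its top.
- medium_burner: the medium round burner, bare, fixed on the glass top of the gas stove: a brass crown 44 mm in diameter with a flat top and a small dark gas hole in the middle, on an aluminium base disc 70 mm in diameter and 3 mm thick. Origin: centre of the base underside, on the stove glass 50 mm above the counter; z up. The flat crown top, where the cap rests, is 20 mm above the origin.
- large_cap: the large round burner cap: a loose black enamelled disc, 66 mm in diameter and 16 mm thick, lying right way up on the counter (z = 0). Its side is vertical for the lower 12 mm, then bevelled to a faintly raised top. Origin: centre of its flat underside; z up out of its top.
- large_burner: the large round burner, bare, fixed on the glass top of the gas stove: a brass crown 58 mm in diameter with a flat top and a small dark gas hole in the middle, on an aluminium base disc 84 mm in diameter and 3 mm thick. Origin: centre of the base underside, on the stove glass 50 mm above the counter; z up. The flat crown top, where the cap rests, is 20 mm above the origin.
- oblong_cap: the oblong burner cap: a loose black enamelled bar with half-round ends, 90 mm long (its x axis), 40 mm wide (y), 16 mm thick, lying right way up on the counter (z = 0). Its sides are vertical for the lower 13 mm, then step in by 3.5 mm. Origin: centre of its flat underside; z up. The two ends are alike.
- oblong_burner: the oblong burner, bare, fixed on the glass top of the gas stove: a brass crown with half-round ends, 82 mm long (its x axis) and 32 mm wide (y), with a flat top and a small dark gas hole in the middle, on an aluminium base 108 x 58 mm, 3 mm thick. Origin: centre of the base underside, on the stove glass 50 mm above the counter; z up. The flat crown top, where the cap rests, is 20 mm above the origin. The two ends are alike.
- ramekin: a white ceramic ramekin, 66 mm across the rim and 40 mm tall, standing on the counter among the caps; to be left where it is. Origin: centre of its underside.
- spice_jar: a small amber glass spice jar with a steel cap, 40 mm in diameter and 60 mm tall, standing on the counter among the caps; to be left where it is. Origin: centre of its underside.
Not all that is in view belongs to the job. Leave any green look-alike of the oblong_cap alone. Leave any blue look-alike of the large_cap alone.

How it is judged (in metres and radians):
At the end, for the whole second after the job is handed in: Each cap rests, released and at rest, on its own burner: centre within 10 mm sideways, underside within 4 mm in height of the crown top, tilt under 0.08 rad; the long axes of oblong cap and burner agree within 0.2 rad (either way round) (horizontal distance between small_cap and small_burner below 0.01 m and z of small_cap in the frame of small_burner between 0.016 and 0.024 m and angle between each of small_cap, medium_cap, large_cap, oblong_cap's own z axis and vertical below 0.08 rad and linear speed of each of small_cap, medium_cap, large_cap, oblong_cap below 0.02 m/s and angular speed of each of small_cap, medium_cap, large_cap, oblong_cap below 0.2 rad/s and contact force between each of small_cap, medium_cap, large_cap, oblong_cap and the fingers below 0.05 N and horizontal distance between medium_cap and medium_burner below 0.01 m and z of medium_cap in the frame of medium_burner between 0.016 and 0.024 m and horizontal distance between large_cap and large_burner below 0.01 m and z of large_cap in the frame of large_burner between 0.016 and 0.024 m and horizontal distance between oblong_cap and oblong_burner below 0.01 m and z of oblong_cap in the frame of oblong_burner between 0.016 and 0.024 m and angle between the x axis of oblong_cap and the x axis of oblong_burner, either way round below 0.2 rad); the robot touches nothing.
It fails at once if the ramekin is pushed more than 30 mm from its place or tipped by more than 0.5 rad (distance of ramekin from where it was at the start of the episode above 0.03 m or angle between ramekin's own z axis and vertical above 0.5 rad).
It fails at once if the spice jar is pushed more than 30 mm from its place or tipped by more than 0.5 rad (distance of spice_jar from where it was at the start of the episode above 0.03 m or angle between spice_jar's own z axis and vertical above 0.5 rad).
It also fails if it takes over 106 s, if anything falls off the work surface, if the arm or the gripper's body presses on something with over 40 N, if the wrist force passes 120 N, or if a joint passes its speed limit or range.

ROBOT

A 7-joint arm with a two-finger parallel gripper is mounted at the origin on the work surface. World frame = base frame: x ahead of the robot, y to its left, z up, the work surface at z = 0. Lengths are in m, angles in degrees, forces in N, time in s.
With the tool pointing down it reaches from about 0.425 to 0.875 m from the base axis. Payload 4.7 kg.
Tool frame: the origin (TCP) lies midway between the tips of the shut fingers; the grasp point (between the pads) lies env.grip_point_offset behind it (env.grip_point_offset is the distance from the TCP to the grasp point, in m); x points along the fingers, y is the direction in which the jaws open and shut, and the axes are right-handed (so a half turn about x gives the same grasp; the last joint's range is limited). The gripper opens to 87 mm and grips with 3 to 60 N. Pads are 19 mm wide; open, the fingers measure 117 mm over their backs; the gripper's body (75 mm by 190 mm) begins 51 mm behind the grasp point.
Start: joints at [-72.531, 18.392, -4.016, 83.108, 1.295, 78.541, -3.26], TCP at [0.186, 0.623, 0.223] pointing down, gripper open.
Joint ranges: [-163.93, 163.93], [-17.29, 119.83], [-79.2, 71.16], [3.27, 140.29], [-89.18, 269.18], [5.43, 117.66], [-154.24, 154.24]. Speed limits (degrees/s): [147.25, 147.25, 180, 180, 180, 180, 180].

INTERFACE

Orientations are given as [roll, pitch, yaw] about the fixed x, y, z axes, in that order (R = Rz(yaw) Ry(pitch) Rx(roll)).
In Python, from cell import readout, read_camera, camera_params, sign_off, spot_in, pinpoint, env gives the robot as it stands.
- The arm moves only by the shell command python3 -m pendant 'ROWS' [OPENING] [FORCE]. ROWS is a JSON object of lists of equal length, an entry for each row: "xyz": the shift along the world's x, y, z in m, a list of three; "turn": the turn about the world's z in rad. A call has 1 to 10 rows; each row shifts and turns the pose as measured when the row begins; what a row does not reach is not made up. A row lasts 1/8 s, in which the tool goes at most 62.5 mm and 10.7 degrees, less where a joint would pass 70% of its speed; a pose out of reach is approached as far as the arm can. A call is refused whole if a number of a shift passes 0.0625 or a number of a turn 0.188, either way. A call with a gripper value outside its range is refused whole. OPENING is the opening, from 0 (shut) to 1 (fully open), set as the call begins (- or left out, the last holds). The fingers move at their own pace and stop on an object; FORCE is the grip in N (left out, the last holds). Time passes only in rows, so rows that do not move let the fingers close. It gives the time, the measured TCP pose, the force and the opening at its end, in the units of the state.
- readout.get_obs(): the state, without advancing time (a new reading comes with each control period).
- read_camera(name): name is "scene" or "top" or "wrist"; returns the picture (400x640x3 uint8, red, green, blue); there is no depth.
- camera_params(name): a dict with "fx", "fy", "cx", "cy" (pixels), "rvec" (rotation vector, rad) and "tvec" (3), from world to camera coordinates, as OpenCV has them; the wrist camera has in their place "hand_eye" (4x4, takes a point from camera to tool coordinates, whose origin is the TCP and whose axes are the tool frame's). Camera axes: x right, y down, z forward; pixel columns grow to the right and rows downward; lengths in m; the calibration is good to about 2 mm. A picture is of the moment at which its call begins: read the wrist's pose just before it. camera_params takes no time and is no camera call.
- sign_off(): hands the job in, once; it reports no verdict.
Trained networks look in the newest picture that a camera, given by its name, has taken for a name from the list of things; names that differ only in an ending like _2 or _b are one class to them, and where a whole thing is asked for, a point or a joint stands for the part that bears it (a point fixed in the world has none). Each returns a list of dicts, best first, with "score" (0 to 1); they miss things now and then, are a little off and sometimes report something else, mostly with a low value. They report only what shows in the picture. A call takes as long as a camera call. They do not tell look-alikes from the thing itself.
- spot_in(camera, name): "at" ([x, y, z] in m, in the coordinates of the camera as it stood for that picture, good to about 4 mm: the middle of the surface that is visible of it).
- pinpoint(camera, name): "at" ([x, y, z] in m, in the coordinates of the camera as it stood for that picture, good to about 4 mm: a listed point, or the origin of a listed thing).
The state is a dict: "time_s": time; "qpos": joint angles; "joint_velocities": joint speeds; "effort": joint torques, N m; "tool_pos": TCP position; "tool_rot": TCP orientation; "force": force on the tool from outside, world axes, zero at the start; "wrist_torque": the same for the moment, N m; "grip_width": finger opening in m.
Only numpy, scipy, OpenCV 4.12 (cv2) and the standard library are available. Lean on these libraries where they do the work, as an engineer would, in place of code of your own. Each camera call takes 0.05 s, during which the arm holds its last target.

## Working session

There is one attempt and no reset: what is moved stays moved. The work goes in short steps, Python scripts to look and compute and a shell command to move; the robot and the scene stay as the last step left them, time stands still between calls to the robot, and variables do not carry over. Pictures are saved under pics/ and viewed, and the job is handed in when it is done.

```bash
mkdir -p pics; ls; python3 - <<'E'
from cell import *
import cv2
o=readout.get_obs(); print(o['time_s'],o['tool_pos'],o['tool_rot'],o['grip_width'],o['force'], env.grip_point_offset)
for c in ['scene','top','wrist']:
    im=read_camera(c); cv2.imwrite(f'pics/a_{c}.png',im[:,:,::-1]); print(c,camera_params(c))
E
```

```text
pics
0.0 [0.18625227 0.62217632 0.22148077] [ -87.05980416   89.89390043 -103.71656628] 0.0871425091428343 [-0.23444615  1.11127315 -0.28255001] 0.0187
scene {'fx': 382.9360036396081, 'fy': 382.9360036396081, 'cx': 316.91432988271293, 'cy': 199.93641234976786, 'rvec': array([ 2.30221555,  0.78544814, -0.31990124]), 'tvec': array([-0.34624949, -0.19301047,  1.25452779])}
top {'fx': 416.756168444389, 'fy': 416.756168444389, 'cx': 321.3466480813624, 'cy': 200.33086105008283, 'rvec': array([ 2.12843468, -2.09816606,  0.20128949]), 'tvec': array([-0.06871783,  0.46883781,  1.23000398])}
wrist {'fx': 288.3200148845001, 'fy': 288.3200148845001, 'cx': 327.23854584677815, 'cy': 202.6567787773481, 'hand_eye': array([[-7.94273792e-04, -2.52056837e-01,  9.67712106e-01,
        -1.62210473e-01],
       [ 9.99998869e-01,  1.03559747e-03,  1.09051267e-03,
        -1.35454458e-03],
       [-1.27703138e-03,  9.67711878e-01,  2.52055729e-01,
        -6.93506943e-02],
       [ 0.00000000e+00,  0.00000000e+00,  0.00000000e+00,
         1.00000000e+00]])}
```

View pics/a_top.png

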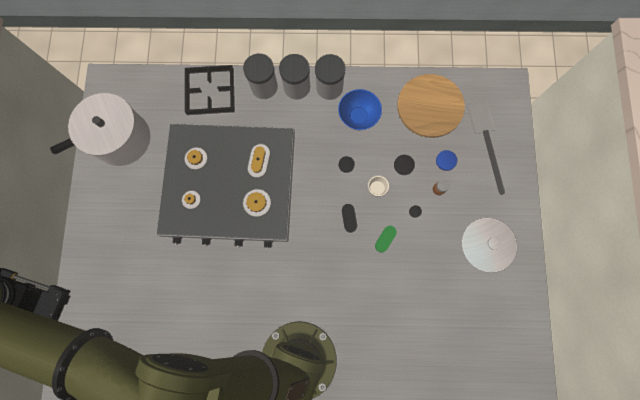

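View pics/a_scene.png

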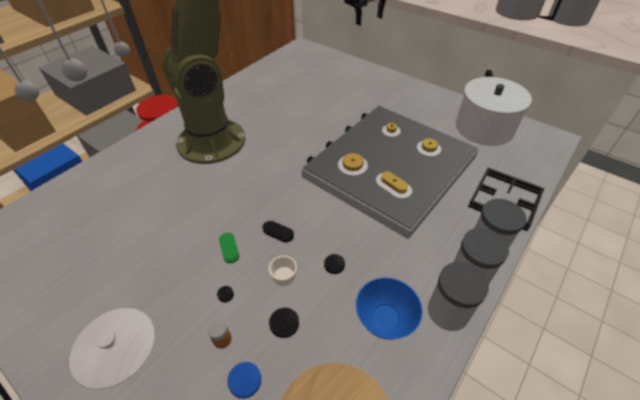

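```bash
cat > h.py <<'E'
from cell import *
import cv2, numpy as np
from scipy.spatial.transform import Rotation as R
def w2c(c):
    p=camera_params(c); return cv2.Rodrigues(p['rvec'])[0],p['tvec'],p
def cam2w(c,X,obs=None):
    if c=='wrist':
        T=camera_params(c)['hand_eye']; X=T[:3,:3]@X+T[:3,3]
        return R.from_euler('xyz',obs['tool_rot'],degrees=True).as_matrix()@X+obs['tool_pos']
    r,t,p=w2c(c); return r.T@(np.array(X)-t)
def pix2w(c,uv,z,obs=None):
    p=camera_params(c)
    d=np.array([(uv[0]-p['cx'])/p['fx'],(uv[1]-p['cy'])/p['fy'],1.])
    a=cam2w(c,np.zeros(3),obs); b=cam2w(c,d,obs); v=b-a
    return a+v*(z-a[2])/v[2]
def proj(c,X,obs=None):
    p=camera_params(c)
    if c=='wrist':
        T=p['hand_eye']; Rm=R.from_euler('xyz',obs['tool_rot'],degrees=True).as_matrix()
        x=Rm.T@(np.array(X)-obs['tool_pos']); x=T[:3,:3].T@(x-T[:3,3])
    else:
        r,t,_=w2c(c); x=r@np.array(X)+t
    return np.array([p['fx']*x[0]/x[2]+p['cx'],p['fy']*x[1]/x[2]+p['cy']])
E
python3 - <<'E'
from h import *
np.set_printoptions(precision=3,suppress=True)
read_camera('top')
for n in ['small_cap','medium_cap','large_cap','oblong_cap','small_burner','medium_burner','large_burner','oblong_burner','ramekin','spice_jar']:
    for d in pinpoint('top',n): 
        X=cam2w('top',d['at']); print(n,round(d['score'],2),X,proj('top',X).round())
print(readout.get_obs()['time_s'])
E
```

```text
small_cap 0.45 [ 0.602 -0.328 -0.001] [404. 164.]
small_cap 0.43 [ 0.443 -0.356 -0.   ] [415. 213.]
medium_cap 0.54 [ 0.597 -0.136  0.   ] [345. 165.]
large_cap 0.78 [ 0.601 -0.327  0.002] [404. 164.]
large_cap 0.76 [ 0.618 -0.46   0.001] [445. 160.]
oblong_cap 0.63 [ 0.356 -0.263 -0.002] [385. 240.]
oblong_cap 0.56 [ 0.422 -0.146 -0.002] [348. 219.]
small_burner 0.83 [0.467 0.339 0.047] [191. 199.]
small_burner 0.39 [ 0.602 -0.329  0.001] [405. 164.]
medium_burner 0.71 [0.606 0.336 0.053] [194. 156.]
large_burner 0.63 [0.46  0.135 0.05 ] [257. 202.]
large_burner 0.33 [ 0.424 -0.15  -0.004] [349. 218.]
oblong_burner 0.66 [0.591 0.135 0.05 ] [259. 161.]
oblong_burner 0.56 [ 0.421 -0.149 -0.004] [349. 219.]
ramekin 0.74 [ 0.522 -0.235 -0.003] [376. 188.]
spice_jar 0.5 [ 0.52  -0.434 -0.   ] [439. 189.]
spice_jar 0.4 [ 0.523 -0.234  0.   ] [376. 188.]
0.7
```

In the top view the black discs are at (346,164) medium, (404,164) large and (415,212) small, and the black bar is at (349,218). The green bar (386,239) and blue disc (447,160) are the look-alikes. Next I'll refine these by segmentation and confirm them in an enlarged crop.

```bash
python3 - <<'E'
from h import *
np.set_printoptions(precision=4,suppress=True)
im=cv2.imread('pics/a_top.png')
cv2.imwrite('pics/b_crop.png',cv2.resize(im[130:260,325:475],None,fx=5,fy=4.6,interpolation=cv2.INTER_CUBIC)[:600,:750])
cv2.imwrite('pics/b_crop2.png',cv2.resize(im[120:250,155:305],None,fx=5,fy=4.6,interpolation=cv2.INTER_CUBIC)[:600,:750])
g=im.max(axis=2); hsv=cv2.cvtColor(im,cv2.COLOR_BGR2HSV)
def comp(mask,uv,z,name):
    m=mask.astype(np.uint8)
    n,lab,st,ce=cv2.connectedComponentsWithStats(m)
    i=min((k for k in range(1,n) if st[k,4]>15),key=lambda k:np.hypot(*(ce[k]-uv)))
    ys,xs=np.where(lab==i)
    P=np.array([pix2w('top',(x,y),z)[:2] for x,y in zip(xs,ys)]).astype(np.float32)
    c,(w,h),a=cv2.minAreaRect(P)
    C=np.cov(P.T); ev,V=np.linalg.eigh(C)
    print(name,ce[i],P.mean(0),'rect',np.array(c),round(w,4),round(h,4),'axis yaw',np.degrees(np.arctan2(V[1,1],V[0,1])).round(1),'4sd',4*np.sqrt(ev))
dark=g<75
for n,uv in dict(small=(415,212),medium=(346,164),large=(404,164),oblong=(349,218)).items(): comp(dark,uv,.01,n)
brass=(hsv[...,1]>110)&(hsv[...,0]>10)&(hsv[...,0]<35)
base=(im.min(axis=2)>130)|brass|((hsv[...,0]>8)&(hsv[...,0]<35)&(hsv[...,1]>70))
for n,uv in dict(small=(191,199),medium=(195,157),large=(257,202),oblong=(259,160)).items():
    comp(brass,uv,.07,n+'_crown')
    m=base.copy(); m[:,:160]=0;m[:,292:]=0;m[:127]=0;m[236:]=0
    mm=cv2.morphologyEx(m.astype(np.uint8),cv2.MORPH_CLOSE,np.ones((5,5)))
    comp(mm,uv,.053,n+'_base')
E
```

```text
small [414.8835 210.9417] [ 0.4472 -0.355 ] rect [ 0.447  -0.3539] 0.0318 0.0347 axis yaw 133.5 4sd [0.0345 0.0381]
medium [345.9579 163.9895] [ 0.597  -0.1388] rect [ 0.5971 -0.1389] 0.0467 0.0449 axis yaw 160.4 4sd [0.0495 0.0525]
large [403.7314 164.3754] [ 0.5982 -0.3237] rect [ 0.5979 -0.323 ] 0.0608 0.0636 axis yaw 150.5 4sd [0.0624 0.0673]
oblong [348.8604 217.6071] [ 0.4233 -0.1484] rect [ 0.4238 -0.1483] 0.0871 0.0376 axis yaw -171.0 4sd [0.0417 0.0941]
small_crown [189.4143 198.4   ] [0.4656 0.3356] rect [0.4654 0.3353] 0.0281 0.0272 axis yaw 54.3 4sd [0.0288 0.0333]Traceback (most recent call last):
  File "<stdin>", line 24, in <module>
  File "<stdin>", line 12, in comp
  File "h.py", line 12, in pix2w
    p=camera_params(c)
ValueError: time passes only in moves, steps and waits
```

View pics/b_crop.png

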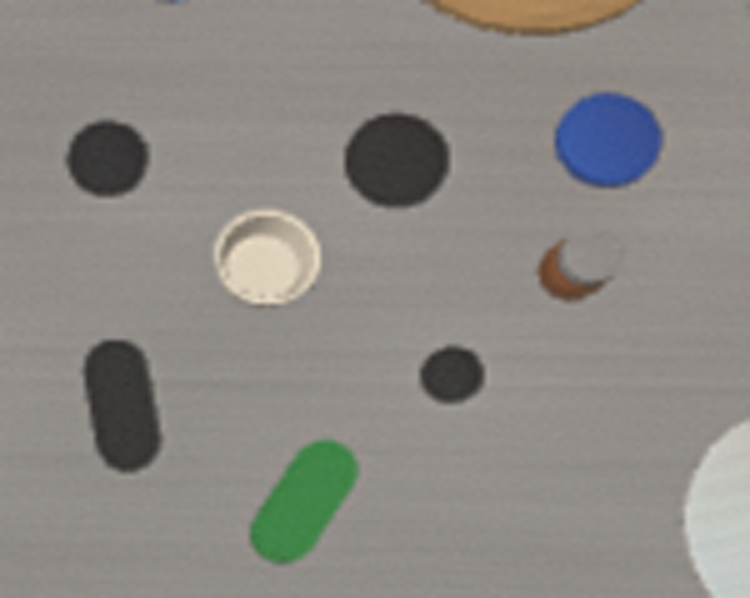

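View pics/b_crop2.png

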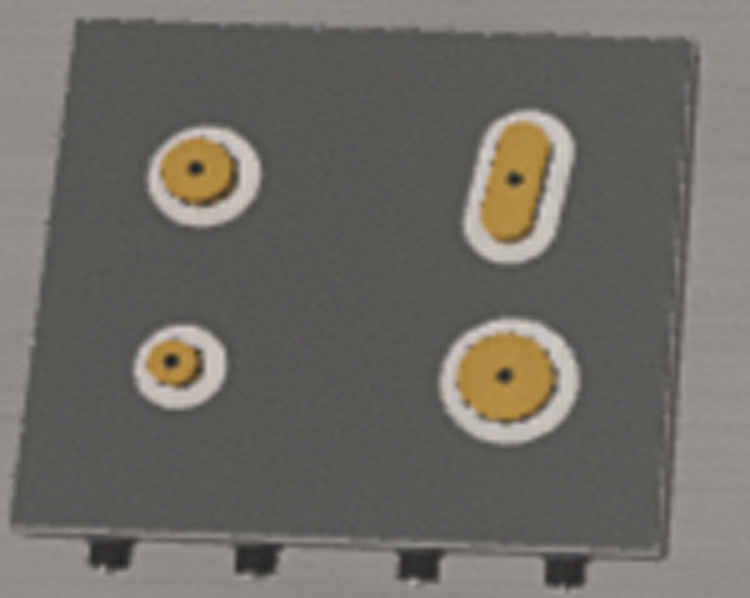

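The crop confirms the match: black discs at crop (107,158) medium, (397,160) large and (452,374) small, black bar at (122,405), each fitting its size. The burners are in the second crop: small (172,362), medium (196,168), large (505,376), oblong (515,180).

```bash
python3 - <<'E'
s=open('h.py').read()
s=s.replace("def w2c","import functools\ncamera_params=functools.lru_cache(None)(camera_params)\ndef w2c",1)
open('h.py','w').write(s)
E
cat > seg.py <<'E'
from h import *
np.set_printoptions(precision=4,suppress=True)
def comp(c,mask,uv,z,name,obs=None,amin=15):
    n,lab,st,ce=cv2.connectedComponentsWithStats(mask.astype(np.uint8))
    i=min((k for k in range(1,n) if st[k,4]>amin),key=lambda k:np.hypot(*(ce[k]-uv)))
    ys,xs=np.where(lab==i)
    P=np.array([pix2w(c,(x,y),z,obs)[:2] for x,y in zip(xs,ys)]).astype(np.float32)
    ct,(w,h),a=cv2.minAreaRect(P)
    ev,V=np.linalg.eigh(np.cov(P.T))
    print(name,ce[i].round(1),P.mean(0),'rect',np.array(ct),round(w,4),round(h,4),'yaw',np.degrees(np.arctan2(V[1,1],V[0,1])).round(1),'4sd',4*np.sqrt(ev))
E
python3 - <<'E'
from seg import *
im=cv2.imread('pics/a_top.png')
hsv=cv2.cvtColor(im,cv2.COLOR_BGR2HSV)
brass=(hsv[...,1]>90)&(hsv[...,0]>10)&(hsv[...,0]<35)
white=((im.min(axis=2)>140)).astype(np.uint8)
white[:,:170]=0;white[:,285:]=0;white[:135]=0;white[230:]=0
for n,uv in dict(small=(191,199),medium=(195,157),large=(257,202),oblong=(259,160)).items():
    comp('top',brass,uv,.066,n+'_crown')
    cs,_=cv2.findContours(white,cv2.RETR_EXTERNAL,cv2.CHAIN_APPROX_NONE)
    f=np.zeros_like(white); cv2.drawContours(f,cs,-1,1,-1)
    comp('top',f,uv,.053,n+'_base')
# holes
for n,uv in dict(small=(155+172/5,120+362/4.6),medium=(155+196/5,120+168/4.6),large=(155+505/5,120+376/4.6),oblong=(155+515/5,120+180/4.6)).items(): print(n,pix2w('top',uv,.07))
print(readout.get_obs()['qpos'])
E
```

```text
small_crown [189.3 198.4] [0.4662 0.3373] rect [0.4654 0.3374] 0.0314 0.0272 yaw 65.5 4sd [0.0299 0.0347]
small_base [190.7 199.3] [0.4663 0.3372] rect [0.4659 0.3377] 0.0536 0.052 yaw -150.3 4sd [0.0559 0.0563]
medium_crown [194.2 156.7] [0.5979 0.3323] rect [0.5985 0.3328] 0.0418 0.0443 yaw 51.8 4sd [0.0438 0.0496]
medium_base [195.4 157.9] [0.598  0.3325] rect [0.5978 0.3323] 0.0649 0.0666 yaw -149.0 4sd [0.0692 0.0699]
large_crown [255.6 201.5] [0.4597 0.1361] rect [0.4596 0.1364] 0.0569 0.0549 yaw 53.8 4sd [0.0578 0.0597]
large_base [256.5 202.3] [0.4598 0.1356] rect [0.4608 0.1355] 0.0808 0.0827 yaw 83.5 4sd [0.0835 0.084 ]
oblong_crown [257.6 159. ] [0.5932 0.1361] rect [0.5935 0.1362] 0.0329 0.0796 yaw 171.8 4sd [0.0371 0.089 ]
oblong_base [258.3 160.1] [0.5934 0.1358] rect [0.5937 0.1358] 0.0574 0.1063 yaw 170.3 4sd [0.0625 0.1134]
small [0.4646 0.3355 0.07  ]
medium [0.5972 0.331  0.07  ]
large [0.458  0.1341 0.07  ]
oblong [0.5914 0.1341 0.07  ]
[-72.5311  18.3884  -4.0172  83.1074   1.2952  78.5416  -3.2586]
```

```bash
cat > st.py <<'E'
from h import *
np.set_printoptions(precision=4,suppress=True)
def st():
    o=readout.get_obs(); M=R.from_euler('xyz',o['tool_rot'],degrees=True).as_matrix()
    print('t',round(o['time_s'],2),'tcp',o['tool_pos'],'fingers',M[:,0],'jawyaw',round(np.degrees(np.arctan2(M[1,1],M[0,1])),1),'w',round(o['grip_width'],4),'F',o['force'],'q',o['qpos'].round(0))
    return o
if __name__=='__main__': st()
E
python3 st.py; python3 -c "
import numpy as np
print(0)"
```

```text
t 0.7 tcp [0.1864 0.6227 0.2226] fingers [ 0.0001  0.0001 -1.    ] jawyaw 73.3 w 0.0865 F [-0.3772  0.7412  0.0896] q [-73.  18.  -4.  83.   1.  79.  -3.]
0
```

```bash
python3 -m pendant '{"xyz":[[0.04,-0.03,0],[0.06,-0.06,0]],"turn":[0,0]}'; python3 st.py
```

```text
time_s: 0.95
tool_pos: [0.2693, 0.5478, 0.222]
tool_rot: [162.4, 89.8, 146.4]
force: [1.0, 0.2, -0.3]
grip_width: 0.0871
t 0.95 tcp [0.2693 0.5478 0.222 ] fingers [-0.003  0.002 -1.   ] jawyaw 74.1 w 0.0871 F [ 1.0186  0.2224 -0.2714] q [-65.  14.  -1.  89.   0.  77.   8.]
```

```bash
python3 -m pendant '{"xyz":[[0.03,-0.042,0],[0.03,-0.042,0],[0.03,-0.05,0],[0.03,-0.05,0],[0.025,-0.055,0],[0.02,-0.058,0],[0,-0.06,0],[0,-0.06,0],[0,-0.06,0],[0,-0.06,0]],"turn":[0.1,0.1,0.1,0.1,0.036,0,0,0,0,0]}'>/dev/null; python3 st.py
```

```text
t 2.2 tcp [ 0.4425 -0.0069  0.2244] fingers [ 0.005   0.0056 -1.    ] jawyaw 99.7 w 0.0873 F [ 1.052  -1.1787  0.3504] q [-30.  -9.  25. 112.   4.  76.  94.]
```

```bash
python3 -m pendant '{"xyz":[[-0.01,-0.05,-0.02],[-0.01,-0.05,-0.02],[0,-0.04,-0.02],[0,0,0]],"turn":[0,0,0,0]}'>/dev/null; python3 - <<'E'
from st import *
o=st(); im=read_camera('wrist'); cv2.imwrite('pics/w1.png',im[:,:,::-1])
import pickle; pickle.dump({k:np.array(o[k]) for k in('tool_pos','tool_rot')},open('w1.pkl','wb'))
for n,X in dict(ob=(.4235,-.1484,.016),med=(.597,-.139,.016),large=(.598,-.3235,.016),small=(.447,-.354,.016)).items(): print(n,proj('wrist',X,o))
E
```

```text
t 2.7 tcp [ 0.4213 -0.1565  0.1649] fingers [ 0.012   0.0074 -0.9999] jawyaw 99.1 w 0.0872 F [0.1084 1.2479 1.73  ] q [-23.  -7.  38. 116.   4.  69. 113.]
ob [333.9264 194.1038]
med [318.5157 326.8521]
large [170.7185 307.9158]
small [144.9723 185.8228]
```

View pics/w1.png

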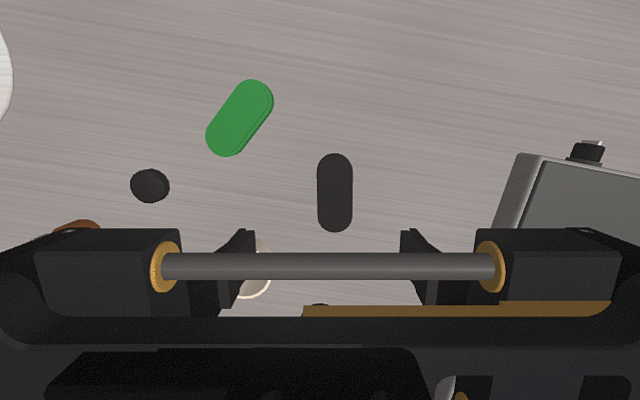

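The wrist view shows the oblong cap at (335,192), where I predicted (334,194), and aligned with the jaws. Descending.

```bash
python3 -m pendant '{"xyz":[[0.002,0.008,-0.04],[0,0,-0.04],[0,0,-0.03],[0,0,0]],"turn":[0,0,0,0]}'>/dev/null; python3 st.py
```

```text
t 3.25 tcp [ 0.4284 -0.1404  0.0561] fingers [ 0.0203  0.0109 -0.9997] jawyaw 99.8 w 0.0869 F [-0.4455 -0.0649 -0.5848] q [-23.   2.  40. 123.  -3.  54. 118.]
```

```bash
python3 -m pendant '{"xyz":[[-0.004,-0.007,-0.02],[0,0,-0.02],[0,0,0]],"turn":[0,0,0]}'>/dev/null; python3 st.py
```

```text
t 3.62 tcp [ 0.4296 -0.1447  0.02  ] fingers [ 0.0278  0.0124 -0.9995] jawyaw 100.1 w 0.0869 F [-0.3769  0.7085  0.2712] q [-22.   6.  40. 125.  -7.  49. 123.]
```

```bash
python3 -m pendant '{"xyz":[[-0.007,-0.003,-0.01],[0,0,0],[-0.001,0,-0.004],[0,0,0]],"turn":[-0.01,0,0,0]}'>/dev/null; python3 st.py
```

```text
t 4.12 tcp [ 0.4242 -0.1474  0.0086] fingers [ 0.034   0.013  -0.9993] jawyaw 99.6 w 0.0869 F [ 0.1331 -0.4023 -0.1247] q [-22.   7.  40. 126.  -8.  47. 123.]
```

```bash
python3 -m pendant '{"xyz":[[-0.001,0,-0.005],[0,0,0],[0,0,0],[0,0,0]],"turn":[0,0,0,0]}' 0 30 >/dev/null; python3 st.py
```

```text
t 4.62 tcp [ 0.4233 -0.1474  0.0034] fingers [ 0.0341  0.0128 -0.9993] jawyaw 99.6 w 0.0547 F [-1.0225  0.6968 -0.5027] q [-21.   8.  40. 126.  -8.  47. 124.]
```

```bash
python3 -m pendant '{"xyz":[[0,0,0],[0,0,0],[0,0,0]],"turn":[0,0,0]}' >/dev/null; python3 st.py; python3 -m pendant '{"xyz":[[0,0,0.03],[0,0,0.05],[0,0.03,0.05],[0.02,0.05,0.01]],"turn":[0,0,0,0]}' >/dev/null; python3 st.py
```

```text
t 5.0 tcp [ 0.4234 -0.1474  0.0035] fingers [ 0.0342  0.0128 -0.9993] jawyaw 99.6 w 0.0397 F [-0.0226  0.249   0.5115] q [-21.   7.  40. 126.  -8.  47. 124.]
t 5.5 tcp [ 0.44   -0.0691  0.1462] fingers [ 0.0301  0.0127 -0.9995] jawyaw 99.0 w 0.0397 F [ 2.7121  0.1175 -0.9886] q [-29.  -7.  34. 119.   3.  66. 102.]
```

```bash
python3 -m pendant '{"xyz":[[0.03,0.04,0],[0.03,0.04,0],[0.03,0.04,0],[0.03,0.04,0],[0.02,0.025,0],[0,0,0]],"turn":[-0.08,-0.08,-0.08,-0.08,0,0]}' >/dev/null; python3 st.py
```

```text
t 6.25 tcp [0.5835 0.1276 0.1457] fingers [ 0.0345  0.0043 -0.9994] jawyaw 80.5 w 0.0394 F [-0.4543 -0.5788 -1.7332] q [-38.  14.  26.  99.  -6.  66.  71.]
```

```bash
python3 -m pendant '{"xyz":[[0.010,0.008,-0.02],[0,0,-0.025],[0,0,0]],"turn":[0,0,0]}' >/dev/null; python3 st.py
```

```text
t 6.62 tcp [0.5918 0.1327 0.0987] fingers [ 0.0312  0.0018 -0.9995] jawyaw 80.4 w 0.0397 F [ 0.3202  0.2943 -1.7629] q [-37.  18.  26. 101.  -8.  62.  72.]
```

```bash
python3 -m pendant '{"xyz":[[0.002,0.003,-0.01],[0,0,-0.008],[0,0,0]],"turn":[0,0,0]}' >/dev/null; python3 - <<'E'
from st import *
o=st(); 
for c in ['scene','wrist']:
    im=read_camera(c); cv2.imwrite(f'pics/p1_{c}.png',im[:,:,::-1])
im=cv2.imread('pics/p1_scene.png')[80:260,290:500]; cv2.imwrite('pics/p1_sc.png',cv2.resize(im,None,fx=3.3,fy=3.3,interpolation=cv2.INTER_CUBIC))
E
```

```text
t 7.0 tcp [0.5945 0.1347 0.0817] fingers [ 0.0335  0.0026 -0.9994] jawyaw 80.3 w 0.0395 F [ 1.0953  0.5281 -1.0793] q [-37.  19.  25. 101.  -9.  60.  72.]
```

View pics/p1_sc.png

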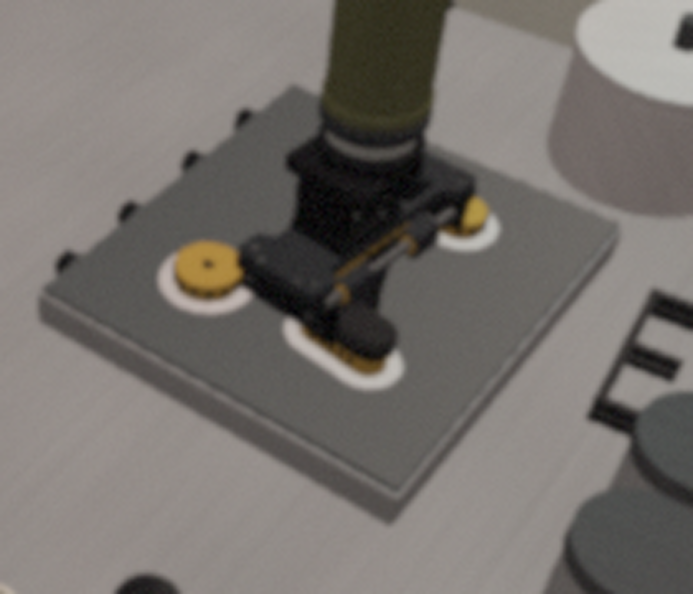

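View pics/p1_wrist.png

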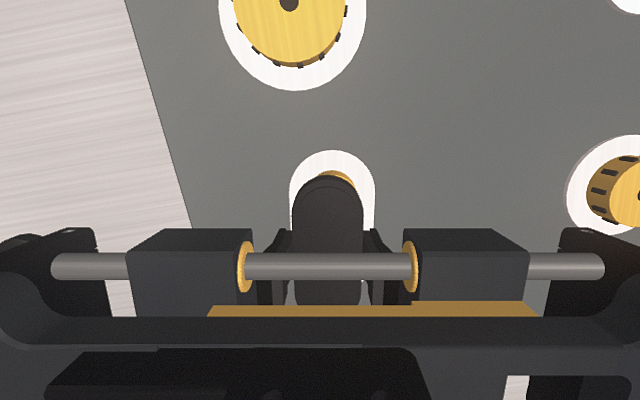

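```bash
python3 - <<'E'
from st import *
o=st()
for y in (.134,.136,.138,.14):
    a=np.radians(-9.5); c=np.array([.5935,y])
    e=c-.054*np.array([np.cos(a),np.sin(a)])
    e2=c-.025*np.array([np.cos(a),np.sin(a)]); n=.029*np.array([-np.sin(a),np.cos(a)])
    print(y,proj('wrist',[*e,.053],o),proj('wrist',[*(e2+n),.053],o),proj('wrist',[*(e2-n),.053],o))
for d in (.045,): 
    a=np.radians(-9.7); e=o['tool_pos'][:2]-d*np.array([np.cos(a),np.sin(a)]); print(proj('wrist',[*e,.091],o))
E
```

```text
t 7.1 tcp [0.595  0.1349 0.0823] fingers [ 0.0346  0.0031 -0.9994] jawyaw 80.3 w 0.0394 F [ 0.7506  0.0588 -1.5876] q [-37.  19.  25. 101.  -9.  60.  72.]
0.134 [326.3966 148.5821] [369.3278 191.7363] [283.6381 192.1513]
0.136 [329.4391 148.0557] [372.2547 191.2499] [286.5389 191.6637]
0.138 [332.4841 147.529 ] [375.1839 190.763 ] [289.4419 191.1758]
0.14 [335.5316 147.0018] [378.1155 190.2758] [292.3473 190.6875]
[329.4668 175.7448]
```

```bash
python3 -m pendant '{"xyz":[[-0.001,0.002,-0.005],[0,0,-0.003],[0,0,0]],"turn":[0,0,0]}' >/dev/null; python3 st.py
```

```text
t 7.47 tcp [0.5944 0.1373 0.0746] fingers [ 0.0358  0.0037 -0.9994] jawyaw 80.3 w 0.0396 F [ 0.157  -0.1217 -1.3167] q [-37.  20.  25. 101.  -9.  59.  72.]
```

```bash
python3 -m pendant '{"xyz":[[0,0,-0.001],[0,0,0]],"turn":[0,0]}' >/dev/null; python3 st.py;  python3 -m pendant '{"xyz":[[0,0,0],[0,0,0],[0,0,0],[0,0,0]],"turn":[0,0,0,0]}' 1 >/dev/null; python3 st.py
```

```text
t 7.72 tcp [0.5946 0.1374 0.0737] fingers [ 0.0362  0.0038 -0.9993] jawyaw 80.3 w 0.0397 F [ 0.6798  1.1331 -1.4755] q [-37.  20.  25. 102.  -9.  59.  72.]
t 8.22 tcp [0.5955 0.1375 0.0748] fingers [ 0.0381  0.0044 -0.9993] jawyaw 80.3 w 0.0717 F [ 0.9034 -0.1373  0.3565] q [-37.  20.  25. 101.  -9.  59.  72.]
```

```bash
python3 -m pendant '{"xyz":[[0,0,0.03],[0,0,0.05],[0,-0.05,0.02],[0,-0.06,0],[0,-0.06,0],[0,-0.06,0],[0,-0.04,0]],"turn":[0,0,0,0,0,0,0]}' >/dev/null; python3 - <<'E'
from seg import *
from st import st
st()
im=read_camera('top')[:,:,::-1]; cv2.imwrite('pics/c_top.png',im)
g=im.max(axis=2); print(im[160,258],im[140,225],im[217,349])
cv2.imwrite('pics/c1.png',cv2.resize(im[120:250,155:305],None,fx=5,fy=4.6,interpolation=cv2.INTER_CUBIC)[:600,:750])
m=g<70
comp('top',m,(258,160),.08,'obcap')
im=read_camera('wrist')[:,:,::-1]; cv2.imwrite('pics/c_wrist.png',im)
E
```

```text
t 9.1 tcp [ 0.5946 -0.1345  0.179 ] fingers [ 0.0416  0.0056 -0.9991] jawyaw 80.9 w 0.0867 F [ 0.6108  0.5608 -0.1987] q [-19.  15.  35.  96. -10.  70.  99.]
[51 50 53] [91 96 95] [144 150 154]
obcap [257.3 157.4] [0.5939 0.1348] rect [0.5941 0.1349] 0.0381 0.088 yaw 173.1 4sd [0.0418 0.0954]
```

View pics/c1.png

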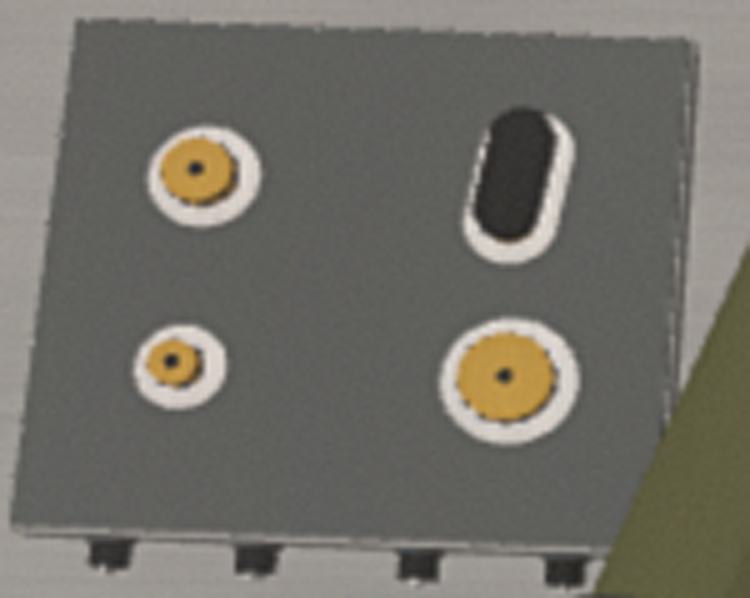

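View pics/c_wrist.png

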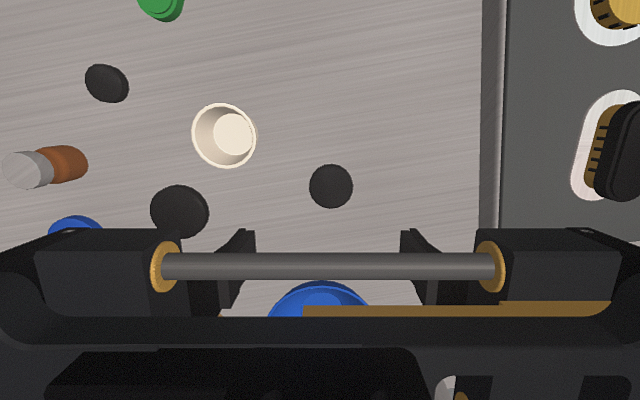

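Top view: oblong cap at crop (514,173), sitting on its burner (0.594,0.135 against 0.5935,0.136). Wrist view: medium cap at (331,187), ramekin at (224,135), large cap at (180,211).

```bash
python3 - <<'E'
from h import *
np.set_printoptions(precision=4,suppress=True)
o=readout.get_obs()
for n,uv in dict(med=(331,187),large=(180,211),small=(107,84)).items(): print(n,pix2w('wrist',uv,.012,o))
E
python3 -m pendant '{"xyz":[[0.001,-0.003,-0.05],[0,0,-0.05],[0,0,-0.035],[0,0,0]],"turn":[0,0,0,0]}' >/dev/null; python3 st.py
```

```text
med [ 0.5989 -0.1341  0.012 ]
large [ 0.5982 -0.3156  0.012 ]
small [ 0.4511 -0.3472  0.012 ]
t 9.7 tcp [ 0.5963 -0.1389  0.042 ] fingers [ 0.0453  0.0048 -0.999 ] jawyaw 80.6 w 0.0865 F [ 0.4016 -1.0621  0.3402] q [-16.  23.  33. 103. -16.  56. 104.]
```

```bash
python3 -m pendant '{"xyz":[[0.001,0.002,-0.02],[0,0,-0.012],[0,0,0]],"turn":[0,0,0]}' >/dev/null; python3 st.py
```

```text
t 10.07 tcp [ 0.6002 -0.1357  0.0114] fingers [ 0.0506  0.0051 -0.9987] jawyaw 80.7 w 0.0875 F [-0.3259 -0.5712  0.668 ] q [-15.  25.  32. 104. -18.  52. 105.]
```

```bash
python3 -m pendant '{"xyz":[[-0.003,-0.001,-0.006],[0,0,-0.001],[0,0,0],[0,0,0],[0,0,0]],"turn":[0,0,0,0,0]}' 0 >/dev/null; python3 st.py
```

```text
t 10.7 tcp [ 0.5985 -0.1373  0.006 ] fingers [ 0.0541  0.0049 -0.9985] jawyaw 80.7 w 0.0504 F [ 0.0702  0.0068 -0.5255] q [-15.  26.  32. 105. -18.  52. 105.]
```

```bash
python3 -m pendant '{"xyz":[[0,0,0],[0,0,0]],"turn":[0,0]}' >/dev/null; python3 - <<'E'
from st import *
o=st(); im=read_camera('scene')[:,:,::-1]; cv2.imwrite('pics/d.png',cv2.resize(im[200:350,260:440],None,fx=4,fy=4,interpolation=cv2.INTER_CUBIC)); im=read_camera('wrist')[:,:,::-1]; cv2.imwrite('pics/d_w.png',im)
E
```

```text
t 10.95 tcp [ 0.5985 -0.1373  0.006 ] fingers [ 0.0542  0.0048 -0.9985] jawyaw 80.7 w 0.0505 F [ 0.1537  0.077  -0.1135] q [-15.  26.  32. 105. -18.  52. 105.]
```

View pics/d.png

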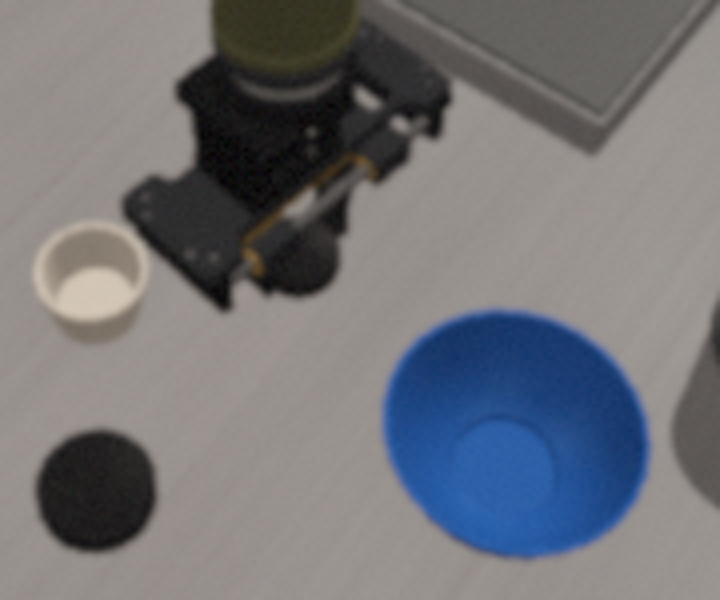

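View pics/d_w.png

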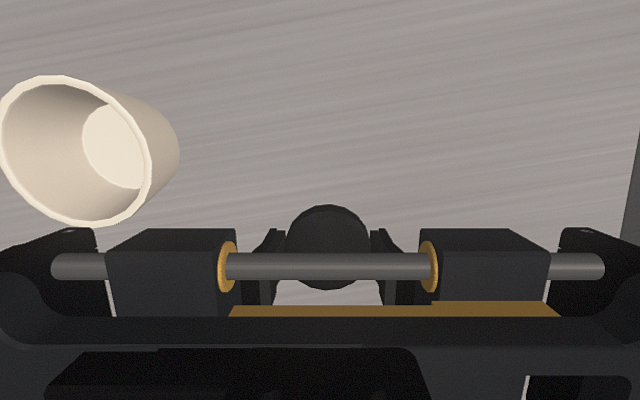

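```bash
python3 - <<'E'
from st import *
o=st()
for x in (.585,.59,.595,.6,.605): print(x,proj('wrist',[x,-.137,.016],o), proj('wrist',[x-.022,-.137,.016],o))
import numpy as np
print(pix2w('wrist',(328,206),.015,o))
E
```

```text
t 11.05 tcp [ 0.5985 -0.1373  0.006 ] fingers [ 0.0542  0.0048 -0.9985] jawyaw 80.7 w 0.0504 F [-0.9343  0.4724 -0.7106] q [-15.  26.  32. 105. -18.  52. 105.]
0.585 [326.0391 232.4832] [319.4096 195.1227]
0.59 [327.4704 240.5493] [320.9658 203.8926]
0.595 [328.8755 248.4672] [322.4922 212.4947]
0.6 [330.2549 256.2411] [323.9897 220.9338]
0.605 [331.6095 263.8748] [325.4591 229.2143]
[ 0.5701 -0.1335  0.015 ]
```

```bash
python3 -m pendant '{"xyz":[[0,0,0.05],[0,0,0.06],[0,0.04,0.04],[0,0.06,0],[0,0.06,0],[0,0.06,0],[0,0.06,0],[0,0.06,0],[0,0.06,0],[0,0.05,0]],"turn":[0,0,0,0,0,0,0,0,0,0]}' >/dev/null; python3 st.py
```

```text
t 12.3 tcp [0.5936 0.3189 0.1599] fingers [ 0.0528  0.0039 -0.9986] jawyaw 79.9 w 0.0504 F [ 0.9406 -0.4732 -0.6814] q [-49.  22.  23.  88.  -8.  69.  55.]
```

```bash
python3 -m pendant '{"xyz":[[0.003,0.009,-0.03],[0.003,0.003,-0.03],[0,0,0]],"turn":[0,0,0]}' >/dev/null; python3 - <<'E'
from st import *
o=st(); im=read_camera('wrist')[:,:,::-1]; cv2.imwrite('pics/e_w.png',im)
for x,y in [(.598,.3325),(.594,.3325),(.602,.3325),(.598,.337)]:
  print(x,y,[proj('wrist',[x+.035*np.cos(t),y+.035*np.sin(t),.053],o).round(1) for t in (np.pi,np.pi/2,-np.pi/2)])
for d in (-.005,-.002,0): 
  c=o['tool_pos']+[d,0,.008]; print(d,proj('wrist',c,o),proj('wrist',c-[.026,0,0],o))
E
```

```text
t 12.68 tcp [0.596  0.3396 0.0968] fingers [ 0.0499  0.0062 -0.9987] jawyaw 80.5 w 0.0505 F [-0.4089 -0.5168 -0.636 ] q [-49.  26.  21.  89.  -9.  64.  55.]
0.598 0.3325 [array([310.5, 179.4]), array([364.9, 216.9]), array([273.3, 231.6])]
0.594 0.3325 [array([309.5, 174. ]), array([364.3, 211.9]), array([272.2, 226.7])]
0.602 0.3325 [array([311.5, 184.8]), array([365.6, 221.8]), array([274.5, 236.3])]
0.598 0.337 [array([316.7, 178.4]), array([370.9, 216. ]), array([279.2, 230.6])]
-0.005 [327.8614 244.5549] [320.1363 201.8827]
-0.002 [328.7066 249.2238] [321.066  207.0184]
0 [329.2651 252.3086] [321.68   210.4102]
```

View pics/e_w.png

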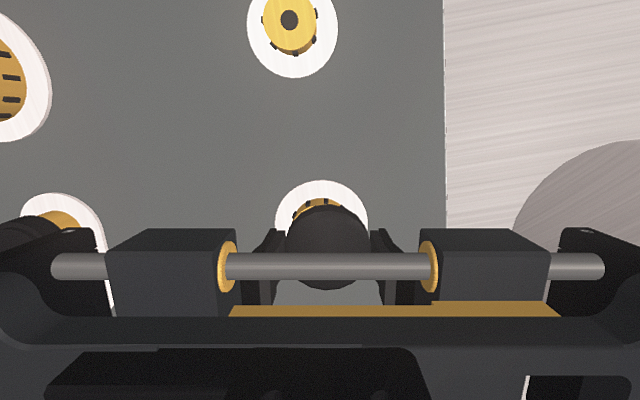

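```bash
python3 -m pendant '{"xyz":[[0.005,-0.004,-0.01],[0,0,-0.006],[0,0,0]],"turn":[0,0,0]}' >/dev/null; python3 st.py
```

```text
t 13.1 tcp [0.6049 0.3341 0.0853] fingers [ 0.0566  0.0095 -0.9983] jawyaw 80.4 w 0.0504 F [-0.4635 -0.668  -1.2505] q [-48.  27.  21.  90. -10.  62.  56.]
```

```bash
python3 -m pendant '{"xyz":[[-0.005,0.001,-0.005],[0,0,-0.003],[0,0,0]],"turn":[0,0,0]}' >/dev/null; python3 st.py
```

```text
t 13.47 tcp [0.5998 0.3353 0.0778] fingers [ 0.0577  0.0106 -0.9983] jawyaw 80.3 w 0.0503 F [-0.5358  0.3765 -1.1715] q [-48.  27.  21.  91. -10.  61.  55.]
```

```bash
python3 -m pendant '{"xyz":[[0.001,0,-0.0015],[0,0,0]],"turn":[0,0]}' >/dev/null; python3 st.py;  python3 -m pendant '{"xyz":[[0,0,0],[0,0,0],[0,0,0],[0,0,0]],"turn":[0,0,0,0]}' 1 >/dev/null; python3 st.py
```

```text
t 13.72 tcp [0.601  0.3355 0.0764] fingers [ 0.058   0.0108 -0.9983] jawyaw 80.4 w 0.0503 F [-1.2128 -0.4029 -2.1272] q [-48.  27.  21.  91. -10.  61.  55.]
t 14.22 tcp [0.602  0.3359 0.0777] fingers [ 0.06    0.012  -0.9981] jawyaw 80.4 w 0.0818 F [ 0.0974  0.3486 -0.193 ] q [-48.  27.  21.  90. -10.  61.  55.]
```

```bash
python3 -m pendant '{"xyz":[[0,0,0.03],[0,0,0.05],[0,-0.05,0.04],[0,-0.06,0.01],[0,-0.06,0],[0,-0.06,0],[0,-0.06,0],[0,-0.06,0],[0,-0.06,0],[0,-0.06,0]],"turn":[0,0,-0.18,-0.18,-0.18,-0.18,-0.18,-0.18,-0.18,-0.18]}' >/dev/null; python3 st.py
python3 -m pendant '{"xyz":[[0,-0.06,0],[0,-0.05,0],[0,-0.03,0],[0,-0.02,0],[0,0,0],[0,0,0],[0,0,0],[0,0,0]],"turn":[-0.18,-0.18,-0.18,-0.18,-0.18,-0.18,-0.18,-0.18]}' >/dev/null; python3 - <<'E'
from seg import *
from st import st
o=st()
im=read_camera('top')[:,:,::-1]; cv2.imwrite('pics/f_top.png',im)
g=im.max(axis=2); m=g<70
for n,uv in dict(ob=(258,158),med=(194,155)).items(): comp('top',m,uv,.08,n)
cv2.imwrite('pics/f1.png',cv2.resize(im[120:250,155:305],None,fx=5,fy=4.6,interpolation=cv2.INTER_CUBIC)[:600,:750])
im=read_camera('wrist')[:,:,::-1]; cv2.imwrite('pics/f_w.png',im)
E
```

```text
t 15.47 tcp [ 0.5993 -0.1391  0.2127] fingers [ 0.029  -0.0539 -0.9981] jawyaw -4.1 w 0.0868 F [ 1.0983 -0.7679  0.1365] q [-30.  16.  48.  93. -10.  74.  14.]
t 16.48 tcp [ 0.5964 -0.3121  0.2147] fingers [-0.0521 -0.0383 -0.9979] jawyaw -89.7 w 0.0868 F [ 0.4328 -0.494  -0.2676] q [-18.  35.  64.  80. -28.  84. -45.]
ob [257.3 157.3] [0.5941 0.1348] rect [0.5943 0.1346] 0.0381 0.0875 yaw 173.3 4sd [0.0414 0.0947]
med [193.  154.8] [0.5995 0.3317] rect [0.5991 0.3316] 0.0545 0.0444 yaw -137.2 4sd [0.0474 0.0573]
```

View pics/f1.png

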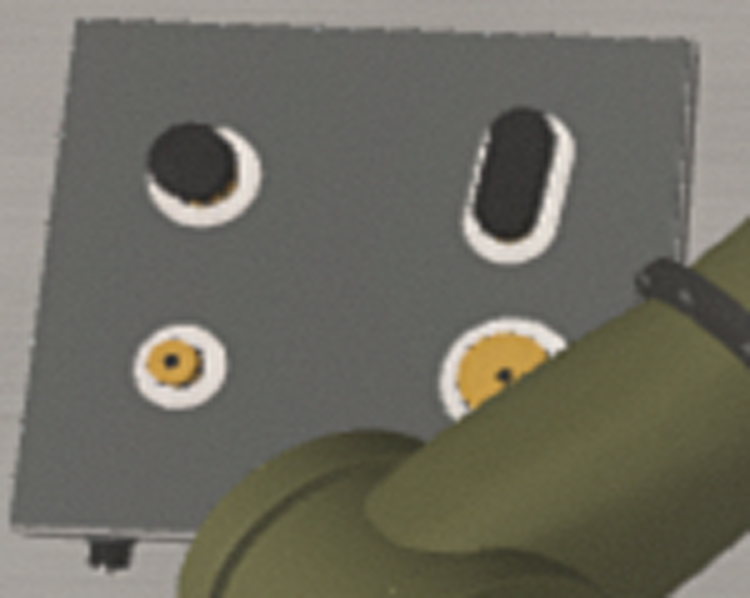

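View pics/f_w.png

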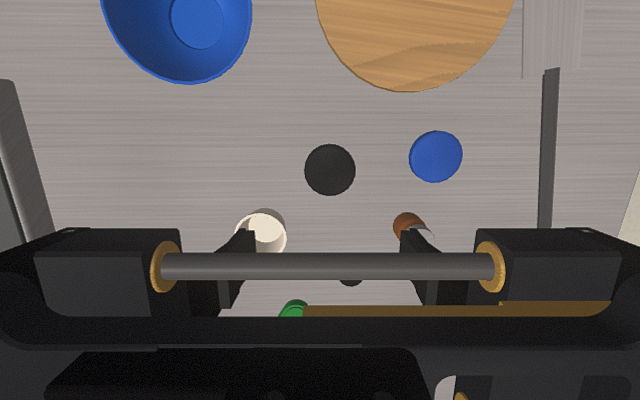

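Stove view: medium cap at crop (192,161), about 1.5–2 mm off centre; oblong cap fine. Wrist view: black large cap at (330,170), blue look-alike at (436,156), ramekin (262,232), jar (412,225).

```bash
python3 - <<'E'
from h import *
np.set_printoptions(precision=4,suppress=True)
o=readout.get_obs()
print(pix2w('wrist',(330,170),.016,o))
E
python3 -m pendant '{"xyz":[[0.001,-0.008,-0.05],[0,0,-0.05],[0,0,-0.05],[0,0,0]],"turn":[0,0,0,0]}' >/dev/null; python3 st.py
```

```text
[ 0.6018 -0.3244  0.016 ]
t 17.07 tcp [ 0.5986 -0.3198  0.0621] fingers [-0.0486 -0.0405 -0.998 ] jawyaw -88.3 w 0.0868 F [-0.0682 -0.4927  1.0172] q [-15.  42.  58.  89. -33.  70. -41.]
```

```bash
python3 -m pendant '{"xyz":[[0.001,-0.004,-0.02],[0,0,-0.02],[0,0,0]],"turn":[0,0,0]}' >/dev/null; python3 st.py
```

```text
t 17.45 tcp [ 0.6024 -0.3255  0.0246] fingers [-0.0423 -0.0434 -0.9982] jawyaw -88.1 w 0.087 F [-0.8427 -0.1248  0.1771] q [-14.  44.  56.  90. -35.  67. -39.]
```

```bash
python3 -m pendant '{"xyz":[[-0.003,0.002,-0.012],[0,0,-0.005],[0,0,0]],"turn":[0,0,0]}' >/dev/null; python3 st.py
```

```text
t 17.82 tcp [ 0.6001 -0.3241  0.0082] fingers [-0.04   -0.0445 -0.9982] jawyaw -88.1 w 0.0874 F [-0.8652  0.0303 -0.6424] q [-14.  45.  56.  91. -36.  65. -39.]
```

```bash
python3 -m pendant '{"xyz":[[0,0,-0.0025],[0,0,0],[0,0,0],[0,0,0]],"turn":[0,0,0,0]}' 0 >/dev/null; python3 - <<'E'
from st import *
o=st(); im=read_camera('wrist')[:,:,::-1]; cv2.imwrite('pics/g_w.png',im)
for x in (.595,.6,.605): print(x,proj('wrist',[x,-.3241,.016],o),proj('wrist',[x+.029,-.3241,.016],o))
E
```

```text
t 18.32 tcp [ 0.6006 -0.3242  0.0063] fingers [-0.0389 -0.0449 -0.9982] jawyaw -88.1 w 0.0644 F [ 0.0508  0.189  -0.7689] q [-14.  45.  56.  91. -36.  65. -39.]
0.595 [325.5392 259.8112] [327.2743 212.2999]
0.6 [325.8257 251.9671] [327.5923 203.5896]
0.605 [326.1173 243.983 ] [327.9164 194.7154]
```

View pics/g_w.png

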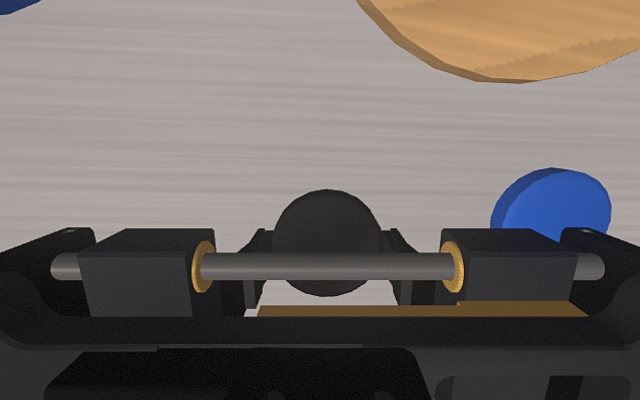

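```bash
python3 -m pendant '{"xyz":[[0,0,0.05],[0,0,0.06],[0,0.03,0.04],[-0.017,0.058,0],[-0.017,0.058,0],[-0.017,0.058,0],[-0.017,0.058,0],[-0.017,0.058,0],[-0.017,0.058,0],[-0.017,0.05,0]],"turn":[0,0,0,0,0,0,0,0,0,0]}' >/dev/null; python3 st.py
```

```text
t 19.62 tcp [0.4734 0.1108 0.158 ] fingers [-0.0415 -0.0432 -0.9982] jawyaw -88.7 w 0.0644 F [ 0.8217  0.3754 -0.8123] q [ -82.    5.   68.  110.   -3.   71. -102.]
```

```bash
python3 -m pendant '{"xyz":[[-0.008,0.014,-0.01],[-0.006,0.012,-0.02],[0,0,0]],"turn":[0,0,0]}' >/dev/null; python3 st.py
```

```text
t 20.0 tcp [0.4562 0.1434 0.1271] fingers [-0.0429 -0.0389 -0.9983] jawyaw -88.1 w 0.0645 F [-0.2042 -0.1899 -1.5968] q [ -84.    6.   66.  113.   -5.   68. -104.]
```

```bash
python3 -m pendant '{"xyz":[[0.001,-0.006,-0.015],[0,0,-0.012],[0,0,0]],"turn":[0,0,0]}' >/dev/null; python3 - <<'E'
from st import *
o=st(); im=read_camera('wrist')[:,:,::-1]; cv2.imwrite('pics/h_w.png',im)
for x,y in [(.46,.136),(.456,.136),(.46,.14)]:
  print(x,y,[proj('wrist',[x+.042*np.cos(t),y+.042*np.sin(t),.053],o).round(1) for t in (0,np.pi/2,-np.pi/2)])
for d in (0.,.002,.005): 
  c=o['tool_pos']+[d,0,.010]; print(d,proj('wrist',c,o),proj('wrist',c+[.029,0,0],o))
E
```

```text
t 20.38 tcp [0.4592 0.1351 0.1011] fingers [-0.0405 -0.0381 -0.9984] jawyaw -88.3 w 0.0641 F [-0.3462 -0.0723 -2.0884] q [ -81.   10.   66.  115.   -8.   64. -100.]
0.46 0.136 [array([324. , 160.5]), array([266.9, 214.6]), array([377.1, 216.4])]
0.456 0.136 [array([323.8, 166. ]), array([267.1, 219.5]), array([376.6, 221.3])]
0.46 0.14 [array([318.4, 160.4]), array([261.6, 214.5]), array([371.9, 216.3])]
0.0 [325.9581 251.2005] [327.53   202.6693]
0.002 [326.0613 248.0151] [327.6447 199.1266]
0.005 [326.2174 243.1941] [327.8185 193.7623]
```

View pics/h_w.png

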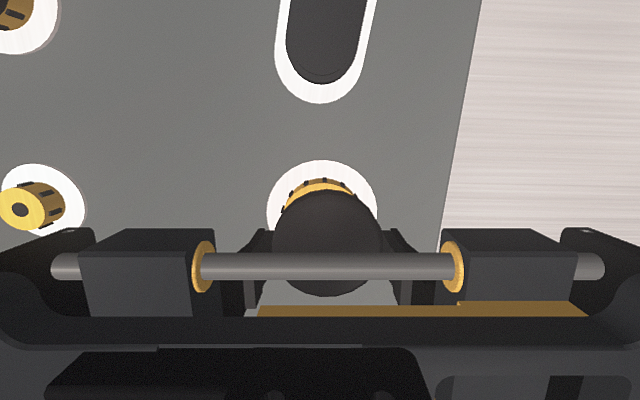

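```bash
python3 -m pendant '{"xyz":[[-0.002,0.0,-0.012],[0,0,-0.006],[0,0,0]],"turn":[0,0,0]}' >/dev/null; python3 st.py
```

```text
t 20.8 tcp [0.4581 0.1353 0.0831] fingers [-0.0387 -0.0368 -0.9986] jawyaw -88.3 w 0.0645 F [ 0.3174  0.0376 -1.0113] q [-80.  12.  65. 116. -10.  62. -98.]
```

```bash
python3 -m pendant '{"xyz":[[-0.002,0.001,-0.004],[0,0,-0.002],[0,0,0]],"turn":[0,0,0]}' >/dev/null; python3 st.py
```

```text
t 21.18 tcp [0.4562 0.1367 0.077 ] fingers [-0.0383 -0.0366 -0.9986] jawyaw -88.3 w 0.0642 F [-0.0246  0.3918 -2.0724] q [-80.  12.  65. 116. -11.  62. -98.]
```

```bash
python3 -m pendant '{"xyz":[[0.0005,0,-0.001],[0,0,0]],"turn":[0,0]}' >/dev/null; python3 st.py;  python3 -m pendant '{"xyz":[[0,0,0],[0,0,0],[0,0,0],[0,0,0]],"turn":[0,0,0,0]}' 1 >/dev/null; python3 st.py;python3 -m pendant '{"xyz":[[0,0,0.03],[0,0,0.05],[0,0,0.04]],"turn":[0,0,0]}' >/dev/null; python3 - <<'E'
from st import *
o=st(); im=read_camera('wrist')[:,:,::-1]; cv2.imwrite('pics/i_w.png',im)
E
```

```text
t 21.43 tcp [0.4568 0.1367 0.0764] fingers [-0.0387 -0.0364 -0.9986] jawyaw -88.3 w 0.0642 F [-0.9313  0.4435 -1.1553] q [-79.  12.  65. 116. -11.  62. -98.]
t 21.93 tcp [0.4577 0.137  0.0768] fingers [-0.0367 -0.0357 -0.9987] jawyaw -88.3 w 0.0864 F [-0.2933 -0.6393 -0.1282] q [-79.  12.  65. 116. -11.  61. -98.]
t 22.3 tcp [0.4553 0.1353 0.1971] fingers [-0.0414 -0.0423 -0.9982] jawyaw -88.4 w 0.0873 F [0.7742 1.2377 0.3856] q [ -88.   -4.   66.  109.    5.   76. -112.]
```

View pics/i_w.png

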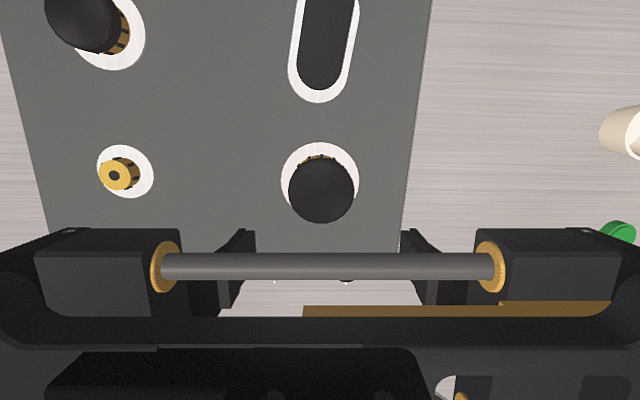

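```bash
python3 -m pendant '{"xyz":[[0.002,-0.05,0],[0.002,-0.055,0],[0.002,-0.055,0],[0,-0.055,0],[0,-0.055,0],[0,-0.055,0]],"turn":[0,0,0,0,0,0]}' >/dev/null; python3 st.py
```

```text
t 23.1 tcp [ 0.4659 -0.1914  0.2035] fingers [-0.0248 -0.0258 -0.9994] jawyaw -87.6 w 0.0871 F [ 0.4834 -0.66    0.7172] q [-51.   1.  71. 106.   1.  74. -68.]
```

```bash
python3 -m pendant '{"xyz":[[0.01,-0.04,0],[0.0,-0.04,0]],"turn":[0,0]}' >/dev/null; python3 -c "
from st import *
o=st();print(o['qpos'])"
```

```text
t 23.35 tcp [ 0.476  -0.2755  0.203 ] fingers [-0.0242 -0.0257 -0.9994] jawyaw -87.7 w 0.0871 F [0.2323 0.1752 0.3951] q [-34.  14.  70. 101. -12.  75. -49.]
[-34.4417  14.422   70.1029 100.5313 -11.953   75.0764 -49.4894]
```

Clamped under the limit and moving away from it now.

```bash
python3 -m pendant '{"xyz":[[-0.01,-0.04,0],[-0.01,-0.035,-0.02],[0,0,0]],"turn":[0,0,0]}' >/dev/null; python3 - <<'E'
from seg import *
from st import st
o=st(); im=read_camera('wrist')[:,:,::-1]; cv2.imwrite('pics/j_w.png',im)
for X in [(.447,-.354,.016),(.451,-.347,.016)]: print(proj('wrist',X,o))
im=read_camera('top')[:,:,::-1]; cv2.imwrite('pics/j_top.png',im); m=im.max(axis=2)<70
for n,uv in dict(ob=(258,158),med=(194,155),large=(256,200)).items(): comp('top',m,uv,.08,n)
E
```

```text
t 23.73 tcp [ 0.4532 -0.3578  0.1813] fingers [-0.0277 -0.0304 -0.9992] jawyaw -88.1 w 0.0871 F [ 0.0866 -0.0263  0.4899] q [-21.  21.  67.  99. -17.  74. -38.]
[318.8509 188.877 ]
[312.8801 185.3465]
ob [257.3 157.4] [0.5939 0.1349] rect [0.5943 0.1349] 0.038 0.0875 yaw 173.6 4sd [0.0415 0.0949]
med [193.1 154.8] [0.5995 0.3316] rect [0.5997 0.331 ] 0.0547 0.045 yaw -136.8 4sd [0.0477 0.0572]
large [255.2 202.1] [0.4551 0.1349] rect [0.4554 0.1354] 0.0608 0.0587 yaw -143.1 4sd [0.0613 0.0635]
```

View pics/j_w.png

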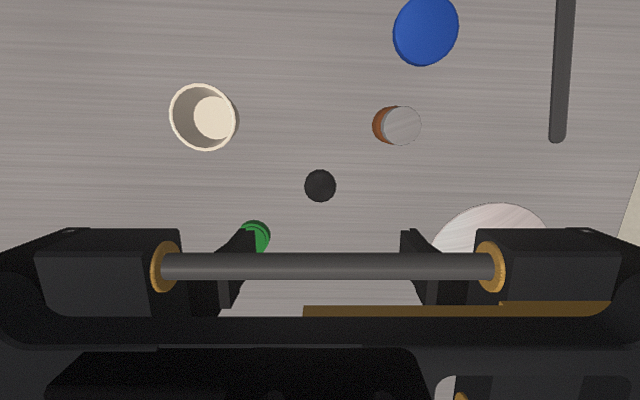

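```bash
python3 -m pendant '{"xyz":[[-0.005,0.002,-0.05],[0,0,-0.05],[0,0,-0.03],[0,0,0]],"turn":[0,0,0,0]}' >/dev/null; python3 st.py
```

```text
t 24.32 tcp [ 0.4588 -0.3459  0.0517] fingers [-0.0162 -0.0279 -0.9995] jawyaw -87.0 w 0.0869 F [0.1417 0.1801 0.2091] q [-15.  28.  60. 107. -26.  61. -32.]
```

```bash
python3 -m pendant '{"xyz":[[-0.010,-0.009,-0.015],[0,0,-0.01],[0,0,0]],"turn":[0,0,0]}' >/dev/null; python3 st.py
```

```text
t 24.7 tcp [ 0.4514 -0.3554  0.0285] fingers [-0.0108 -0.0298 -0.9995] jawyaw -86.9 w 0.087 F [0.4483 0.3949 0.221 ] q [-13.  30.  58. 108. -28.  58. -30.]
```

```bash
python3 -m pendant '{"xyz":[[-0.004,-0.001,-0.015],[0,0,-0.006],[0,0,0]],"turn":[0,0,0]}' >/dev/null; python3 st.py
```

```text
t 25.07 tcp [ 0.4477 -0.3569  0.0069] fingers [-0.0094 -0.0303 -0.9995] jawyaw -86.9 w 0.087 F [-0.5395  0.7208  0.6001] q [-11.  31.  57. 109. -29.  56. -28.]
```

```bash
python3 -m pendant '{"xyz":[[0.001,0.001,-0.002],[0,0,0],[0,0,0],[0,0,0],[0,0,0],[0,0,0],[0,0,0]],"turn":[0,0,0,0,0,0,0]}' 0 >/dev/null; python3 - <<'E'
from st import *
o=st(); im=read_camera('wrist')[:,:,::-1]; cv2.imwrite('pics/k_w.png',im)
for d in (-.004,0,.004): print(d,proj('wrist',[o['tool_pos'][0]+d,o['tool_pos'][1],.016],o))
E
```

```text
t 25.95 tcp [ 0.4495 -0.356   0.0054] fingers [-0.0083 -0.0309 -0.9995] jawyaw -86.9 w 0.0365 F [0.6337 0.3795 0.2761] q [-11.  31.  57. 109. -29.  56. -28.]
-0.004 [325.5417 257.4755]
0 [325.926  251.0512]
0.004 [326.3153 244.5443]
```

View pics/k_w.png

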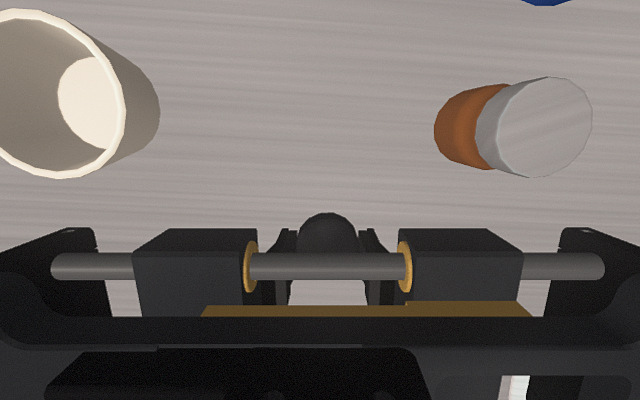

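```bash
python3 -m pendant '{"xyz":[[0,0,0.05],[0.0,0.0,0.06],[0.02,0.02,0.05],[0.02,0.05,0.02],[0.02,0.05,0],[0.02,0.05,0],[0.01,0.055,0]],"turn":[0,0,0,0.05,0.05,0.05,0.05]}' >/dev/null; python3 st.py
```

```text
t 26.88 tcp [ 0.5375 -0.13    0.1914] fingers [-0.001  -0.033  -0.9995] jawyaw -75.8 w 0.0364 F [-0.2445 -0.4272 -1.1488] q [-47.  12.  64. 102. -10.  73. -56.]
```

```bash
python3 -m pendant '{"xyz":[[0,0.06,0],[0,0.06,0],[-0.005,0.06,0],[-0.01,0.06,0],[-0.01,0.06,0],[-0.01,0.055,0],[-0.01,0.05,0],[-0.01,0.04,0]],"turn":[0.05,0.05,0.05,0.05,0,0,0,0]}' >/dev/null; python3 st.py
```

```text
t 27.88 tcp [0.4789 0.33   0.1916] fingers [ 0.0083 -0.0288 -0.9996] jawyaw -63.9 w 0.0367 F [ 1.3834 -0.1219 -1.0247] q [-80.  15.  49.  97. -10.  74. -93.]
```

```bash
python3 -m pendant '{"xyz":[[-0.006,0.002,-0.03],[-0.006,0.0,-0.035],[0,0,-0.02],[0,0,0]],"turn":[0,0,0,0]}' >/dev/null; python3 - <<'E'
from st import *
o=st(); im=read_camera('wrist')[:,:,::-1]; cv2.imwrite('pics/l_w.png',im)
for X in [(.466,.337),(.466,.341),(.470,.337)]:
    P=np.array([proj('wrist',[X[0]+.028*np.cos(t),X[1]+.028*np.sin(t),.053],o) for t in np.linspace(0,6.28,60)]); print(X,P.min(0),P.max(0))
print(proj('wrist',o['tool_pos']+[0,0,.0105],o))
E
```

```text
t 28.38 tcp [0.4637 0.3373 0.1034] fingers [ 0.0081 -0.0289 -0.9995] jawyaw -63.4 w 0.0363 F [ 0.1509  0.0773 -1.283 ] q [-79.  19.  47. 103. -13.  65. -91.]
(0.466, 0.337) [289.8697 179.1587] [362.5068 248.5414]
(0.466, 0.341) [285.1104 176.8029] [357.9596 246.5049]
(0.47, 0.337) [292.0654 174.3976] [364.9769 244.3487]
[326.7041 250.4427]
```

View pics/l_w.png

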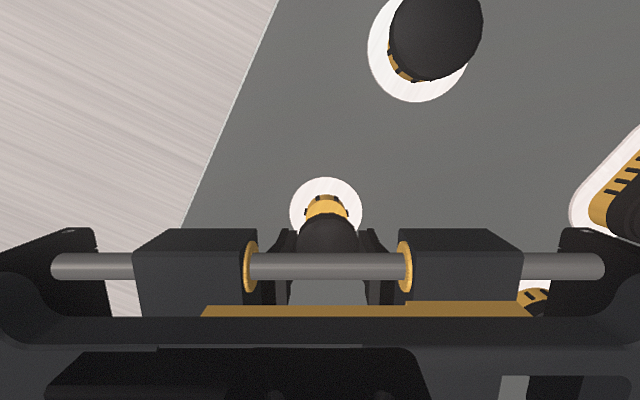

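```bash
python3 -m pendant '{"xyz":[[0.001,0.0,-0.012],[0,0,-0.008],[0,0,0]],"turn":[0,0,0]}' >/dev/null; python3 st.py
```

```text
t 28.8 tcp [0.4669 0.3383 0.0852] fingers [ 0.0116 -0.025  -0.9996] jawyaw -63.5 w 0.0362 F [ 0.2732  0.6819 -0.6029] q [-78.  20.  46. 104. -15.  63. -90.]
```

```bash
python3 -m pendant '{"xyz":[[-0.001,-0.001,-0.006],[0,0,-0.003],[0,0,0]],"turn":[0,0,0]}' >/dev/null; python3 st.py
```

```text
t 29.18 tcp [0.4662 0.3374 0.0762] fingers [ 0.0122 -0.0242 -0.9996] jawyaw -63.5 w 0.0368 F [ 0.9171  0.5375 -0.8353] q [-78.  21.  46. 105. -15.  61. -90.]
```

```bash
python3 -m pendant '{"xyz":[[0,0,-0.0005],[0,0,0]],"turn":[0,0]}' >/dev/null; python3 st.py;  python3 -m pendant '{"xyz":[[0,0,0],[0,0,0],[0,0,0],[0,0,0],[0,0,0]],"turn":[0,0,0,0,0]}' 1 >/dev/null; python3 st.py;python3 -m pendant '{"xyz":[[0,0,0.03],[0,0,0.05],[0,0,0.04],[0,0.05,0.03],[0,0.05,0],[0,0.05,0],[0,0,0]],"turn":[0,0,0,0,0,0,0]}' >/dev/null; python3 - <<'E'
from seg import *
from st import st
o=st()
for c in ['top','scene']:
    im=read_camera(c)[:,:,::-1]; cv2.imwrite(f'pics/m_{c}.png',im)
    if c=='top':
        m=im.max(axis=2)<70
        for n,uv in dict(ob=(258,158),med=(194,155),large=(256,200),small=(189,197)).items(): comp('top',m,uv,.08,n)
        cv2.imwrite('pics/m1.png',cv2.resize(im[120:250,155:305],None,fx=5,fy=4.6,interpolation=cv2.INTER_CUBIC)[:600,:750])
    else: cv2.imwrite('pics/m2.png',cv2.resize(im[90:250,290:490],None,fx=3.7,fy=3.7,interpolation=cv2.INTER_CUBIC))
for c in ['top','scene']:
  for n in ['small','medium','large','oblong']:
    d=pinpoint(c,n+'_cap'); print(c,n,[(round(e['score'],2),cam2w(c,e['at'])) for e in d])
    
E
```

```text
t 29.43 tcp [0.4663 0.3375 0.0759] fingers [ 0.0125 -0.0239 -0.9996] jawyaw -63.5 w 0.0367 F [ 0.5495  1.1768 -0.8697] q [-78.  21.  46. 105. -15.  61. -90.]
t 30.05 tcp [0.4668 0.3379 0.0765] fingers [ 0.0133 -0.023  -0.9996] jawyaw -63.5 w 0.0787 F [ 0.7524 -0.9222 -0.2027] q [-78.  21.  46. 105. -15.  61. -90.]
t 30.93 tcp [0.4655 0.4913 0.2319] fingers [ 0.0125 -0.0207 -0.9997] jawyaw -63.6 w 0.087 F [ 0.0446 -0.8869 -1.1401] q [ -81.   26.   45.   79.  -17.   82. -101.]
ob [257.4 157.1] [0.5947 0.1346] rect [0.5952 0.1345] 0.0387 0.0902 yaw 173.0 4sd [0.0423 0.0969]
med [193.  154.7] [0.5999 0.3317] rect [0.599 0.333] 0.051 0.0526 yaw -136.4 4sd [0.0494 0.0577]
large [255.2 202. ] [0.4554 0.1347] rect [0.4554 0.1354] 0.0612 0.0597 yaw -142.2 4sd [0.0621 0.0646]
small [188.5 198. ] [0.4649 0.3352] rect [0.4648 0.3351] 0.0305 0.0342 yaw 59.9 4sd [0.0335 0.0395]
top small []
top medium [(0.76, array([0.6036, 0.3348, 0.0687]))]
top large [(0.78, array([ 0.6164, -0.4609,  0.0016])), (0.62, array([0.4568, 0.1324, 0.067 ])), (0.44, array([0.4632, 0.3327, 0.0703]))]
top oblong [(0.69, array([ 0.3597, -0.2616,  0.0001])), (0.67, array([0.5946, 0.1351, 0.0664]))]
scene small [(0.56, array([0.4714, 0.3381, 0.0692]))]
scene medium [(0.46, array([0.6054, 0.3349, 0.0718]))]
scene large [(0.98, array([ 0.618 , -0.4613, -0.0015])), (0.68, array([0.4597, 0.1345, 0.0738]))]
scene oblong [(0.9, array([0.5926, 0.1383, 0.0695])), (0.83, array([ 0.3617, -0.2619, -0.0017]))]
```

View pics/m1.png

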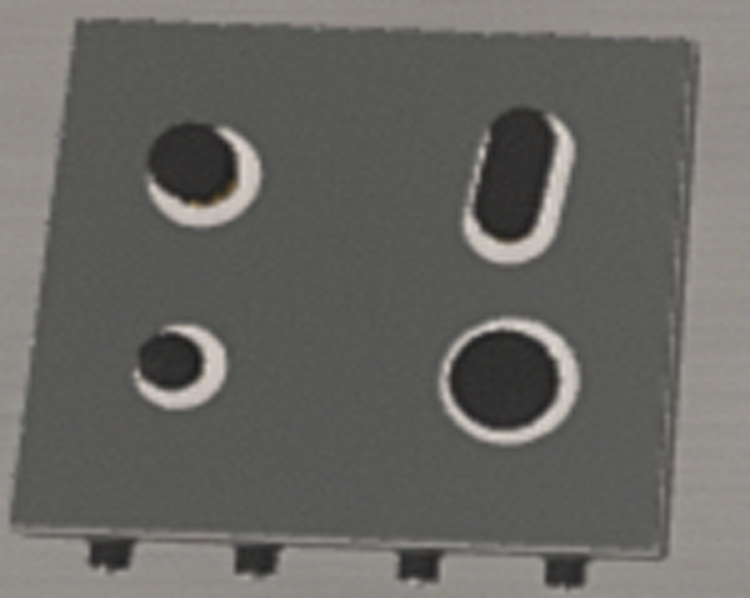

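View pics/m2.png

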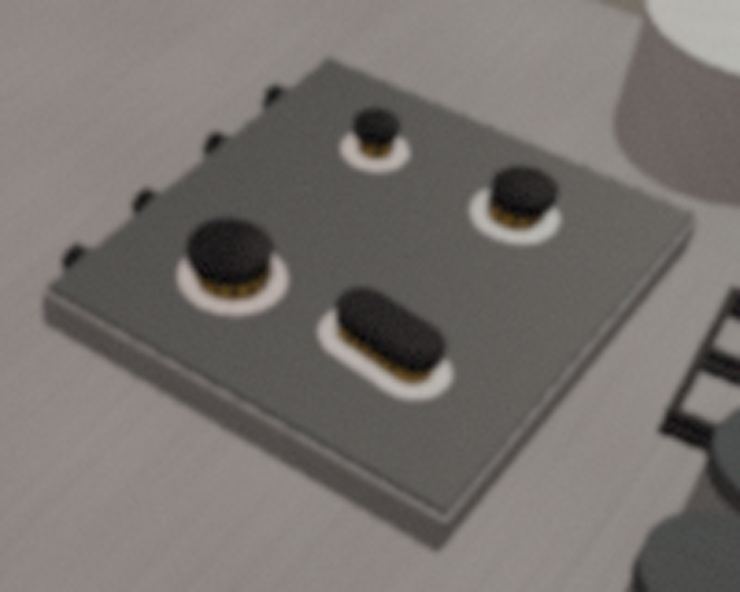

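All four caps look seated flat: crop (192,163) medium, (514,173) oblong, (171,361) small, (504,380) large. The large one measures about 4.7 mm off, so I'll cross-check it in the scene camera by rendering outlines.

```bash
python3 - <<'E'
from h import *
np.set_printoptions(precision=4,suppress=True)
from scipy.optimize import minimize
B=dict(small=(.4663,.3372,.019,.028),medium=(.598,.3325,.026,.035),large=(.4598,.1358,.033,.042))
t=np.linspace(0,2*np.pi,48,endpoint=False)
def hull(c,x,y,r):
    P=[proj(c,[x+r*np.cos(a),y+r*np.sin(a),z]) for a in t for z in (.07,.082)]+[proj(c,[x+(r-.004)*np.cos(a),y+(r-.004)*np.sin(a),.086]) for a in t]
    return cv2.convexHull(np.array(P,np.float32))
S=4
def ras(h,u0,v0,W,H):
    m=np.zeros((H*S,W*S),np.uint8); cv2.fillPoly(m,[np.round((h.reshape(-1,2)+.5-[u0,v0])*S).astype(np.int32)],255); return cv2.resize(m,(W,H),interpolation=cv2.INTER_AREA)/255.
for c in ['top','scene']:
    im=cv2.imread(f'pics/m_{c}.png')
    for n,(x,y,r,rb) in B.items():
        u,v=proj(c,[x,y,.075]).astype(int); W=60;u0,v0=u-30,v-30
        g=im[v0:v0+60,u0:u0+60].max(axis=2).astype(float)
        obs=np.clip((82-g)/(82-52),0,1)
        disc=ras(hull(c,x,y,r+.008),u0,v0,60,60)>0
        def cost(p): return np.sum((ras(hull(c,*p,r),u0,v0,60,60)-obs)[disc]**2)
        s=minimize(cost,(x,y),method='Nelder-Mead',options=dict(initial_simplex=[(x,y),(x+.006,y),(x,y+.006)],xatol=1e-4))
        # base from white outer hull
        w=(im.min(axis=2)>135).astype(np.uint8); w[:v0]=0;w[v0+60:]=0;w[:,:u0]=0;w[:,u0+60:]=0
        base=[proj(c,[x+rb*np.cos(a),y+rb*np.sin(a),.053]) for a in t]
        print(c,n,'cap',s.x,round(s.fun,1),'offset mm',(s.x-[x,y])*1000)
E
```

```text
top small cap [0.467  0.3372] 24.4 offset mm [ 0.7261 -0.0333]
top medium cap [0.6011 0.3335] 14.4 offset mm [3.0891 0.9917]
top large cap [0.4565 0.136 ] 44.2 offset mm [-3.3259  0.1802]
scene small cap [0.4655 0.3385] 8.5 offset mm [-0.7965  1.3053]
scene medium cap [0.6017 0.3334] 13.8 offset mm [3.7375 0.8826]
scene large cap [0.4562 0.1368] 15.2 offset mm [-3.5746  0.9631]
```

```bash
python3 - <<'E'
from h import *
a=cv2.imread('pics/a_top.png').astype(int);b=cv2.imread('pics/m_top.png').astype(int)
for n,(u,v) in dict(ramekin=(378,186),jar=(441,188),green=(386,239),blue=(447,160)).items():
    print(n,abs(a-b)[v-14:v+15,u-14:u+15].mean().round(1), cv2.phaseCorrelate(a[v-14:v+15,u-14:u+15].mean(2),b[v-14:v+15,u-14:u+15].mean(2)))
o=readout.get_obs(); print(o['joint_velocities'].round(2))
print(sign_off())
E
```

```text
ramekin 3.0 ((-0.027292315330610606, 0.0413303669729963), 1.0015209174632287)
jar 2.6 ((0.09898526160952059, -0.019585844845043), 1.017220035347565)
green 2.6 ((0.02695212447357065, -0.0022937968582130708), 1.0007760405615624)
blue 2.4 ((0.029375926520975426, -0.11917001526645166), 0.9736003760086227)
[-0.1   0.19 -0.28 -0.28  0.13  0.02 -0.01]
the job is handed in; nothing more can be done
None
```

All four black caps are on their matching burners and I handed the job in at about 31 s; no verdict is reported. Before handing in I opened the gripper and moved the arm clear of everything.

Last checks, from the top and scene cameras:

| Cap | Distance from burner centre (limit 10 mm) |
|---|---|
| Small | about 1–1.5 mm |
| Medium | about 3–4 mm |
| Large | about 3.5 mm, or 4.7 mm by plain segmentation of the top picture |
| Oblong | about 1–1.5 mm, long axis about 3° off (limit about 11°) |

- **Seating:** all four look flat on their crowns. I judged this by eye only and did not measure tilt or height.
- **Left alone:** the ramekin, spice jar and the green and blue look-alikes show no shift between the first and last pictures.
- **Disagreements:** the networks put the medium cap 6–8 mm off in x, against 2–4 mm from my own measurements, and did not find the small cap in the last top picture. The wrist view also showed the gripped caps about 3–4 mm nearer the camera than the other views did. Correcting for that left the large cap slightly off centre.
- **Arm behaviour:** the tool's tilt drifted up to about 0.06 rad from vertical during the moves, so I released the caps just above or touching the crowns to settle. Joint 3 came within about 1° of its limit once.

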